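# Sort the fitter's kit box and shut it

### The job

Put the fitter's two-bay kit box in order, hand tools in one bay and brass fittings in the other: the brass elbow has been thrown in beside the spanner, so move it over into the bay with the stop valve, and lay the screwdriver from the bench flat beside the spanner. Then swing the lid fully shut over them, and leave the other things on the bench where they are.

Things in the scene. Friction and masses are not known exactly. Their poses are not given: they have to be found in the camera images.
- kit_box: grey sheet-steel kit box fixed to the bench, 248 (x) x 308 (y) x 56 mm high, open at the start. Origin under its centre at bench height; +x points to the hinge side, away from the robot, +y to its left. A 4 mm partition at y = 0, top at z = 48 mm, makes two equal bays. Inner floor at z = 10 mm, rim at z = 56 mm, walls 4 mm
- bay_left (a point): centre of the left bay's floor (box frame y = 76 mm). The bay is 240 mm long (x) and 148 mm wide (y). The bay in which the spanner lies is for tools, the one with the stop valve for fittings
- bay_right (a point): centre of the right bay's floor (box frame y = -76 mm); the same size
- kit_lid (a joint): angle of the box's lid about its hinge, 0 = shut, growing as it opens (starts near upright, 1.6 to 1.8 rad). A stiff hinge: it stays where it is left. Shut it by drawing it over from behind towards the robot and pressing it down. Anything standing above the rim keeps it from shutting
- lid_hinge (a point): middle of the lid's hinge line, at the rim of the far wall (box frame x = 124, y = 0, z = 56 mm); the hinge line runs along the box's y
- lid_edge (a point): middle of the lid's free edge on its outer (upper) face, 251 mm from the hinge. The lid is a flat 4 mm sheet 316 mm wide with a steel finger tab 44 mm wide that stands out 14 mm beyond this edge
- spanner: flat steel combination spanner, 195 x 36 x 7 mm, the long axis is its own y; lies lengthwise in the tools bay. Origin under its centre
- elbow: brass compression elbow, 71 x 78 x 37 mm, lying flat beside the spanner at the start. Origin under the centre of its bounding box; axes at z = 18 mm. One limb runs along own y at x = -20 mm and ends in a nut 38 mm across centred at (-20, 24) mm; the other runs along own x at y = -20 mm and ends in a nut centred at (26, -20) mm; the pipe between is 26 mm thick
- stop_valve: brass stop valve with a small red hand wheel, 64 x 60 x 36 mm, lying on its side in the fittings bay. Origin under the centre of its bounding box. The body is a bar 60 mm long along own y, 32 mm wide (x = 0 to 32 mm) and high; the stem runs to -x and carries the wheel at x = -29 mm
- screwdriver: screwdriver lying on the bench, 180 mm long along own y, 27 mm thick. The handle runs from y = -10 to 90 mm, the thin blade to y = -90 mm; balance point near y = 35 mm. Origin under its centre
- glue_tube: glue tube on the bench, 181 mm long (own y), 51 mm wide, 34 mm high; not to be moved
- bearing: ball bearing lying flat on the bench, 47 mm across, 14 mm high; not to be moved
- tape_roll: roll of black tape lying flat on the bench, 55 mm across, 19 mm high; not to be moved
Mind the look-alikes: they are no part of the job. Leave any black look-alike of the elbow alone.

How it is judged:
By the outcome, as a careful person would: the job done as asked, in the order asked, and still so for the second after the job is handed in, with the robot touching nothing.
It also fails if it takes over 64 s, if anything falls off the work surface, if the arm or the gripper's body presses on something with over 40 N, if the wrist force passes 120 N, or if a joint passes its speed limit or range.

### The arm

A 6-joint arm with a two-finger parallel gripper is mounted at the origin on a cart in front of the work surface, level with it; the furniture and walls round the work are solid. World frame = base frame: x ahead of the robot, y to its left, z up, the work surface at z = 0. Lengths are in m, angles in rad, forces in N, time in s.
With the tool pointing down it reaches from about 0.35 to 0.775 m from the base axis. Payload 7.3 kg.
Tool frame: the origin (TCP) lies at the very end of the fingers, on their centre line; the grasp point (between the pads) lies 19 mm behind it; z points along the fingers, y is the line along which they close (so a half turn about z gives the same grasp; the last joint's range is limited). The gripper opens to 92 mm and grips with 3 to 60 N. Pads are 19 mm wide; open, the fingers measure 130 mm over their backs; the gripper's body (75 mm by 190 mm) begins 47 mm behind the grasp point.
Start: joints at [1.045, 0.342, 1.524, -0, 1.275, -0.146], TCP at [0.195, 0.488, 0.227] pointing down, gripper open.
Joint ranges: [-2.53, 2.53], [-0.77, 2.02], [0.04, 2.7], [-1, 4.14], [0.28, 2.66], [-3.11, 3.11]. Speed limits (rad/s): [2.57, 2.57, 3.14, 3.14, 3.14, 3.14].

### API

Orientations are given as [roll, pitch, yaw] about the fixed x, y, z axes, in that order (R = Rz(yaw) Ry(pitch) Rx(roll)).
In Python, from cell import telemetry, eyes, job gives the robot as it stands.
- The arm moves only by the tool apply_moves, never from a script. Its arguments are lists of equal length, an entry for each row: "delta_pos": the shift along the world's x, y, z each as a share of 0.4 m, from -1 to 1, a list of three; "dr": the turn, a rotation vector about the world's x, y, z each as a share of 0.5 rad, from -1 to 1, a list of three; "jaw": the opening, from 0 (shut) to 1 (fully open). A call has 1 to 8 rows; each row is the pose to reach, as a shift and turn from the pose commanded when the call began; what a row does not reach only later rows make up. A row lasts 1/12 s, in which the tool goes at most 41.7 mm and 7.16 degrees, less where a joint would pass 70% of its speed; a pose out of reach is approached as far as the arm can. A call with a number of a shift or a turn outside -1 to 1 is refused whole. A call with a gripper value outside its range is refused whole. The fingers move at their own pace and stop on an object; "force" is the grip in N (left out, the last holds). Time passes only in rows, so rows that repeat a pose let the fingers close. It gives the time, the measured TCP pose, the force, the opening and the grip force at its end, in the units of the state.
- telemetry.observe(): the state, without advancing time (a new reading comes with each control period).
- eyes.read_camera(name): name is "scene" or "side" or "wrist"; returns the picture (480x640x3 uint8, red, green, blue); there is no depth.
- eyes.camera_model(name): a dict with "vertical_fov" (degrees; the focal length in pixels is half the picture's height over the tangent of half this angle, whatever the lens; pixels are square), "cx", "cy" (the principal point, pixels), "k1" (the pictures are not rectified: a ray, as slopes to the right and down, at radius r is drawn at 1 + k1 r^2 times it, then the intrinsics apply), "rvec" (rotation vector, rad) and "tvec" (3), from world to camera coordinates, as OpenCV has them; the wrist camera has in their place "hand_eye" (4x4, takes a point from camera to tool coordinates, whose origin is the TCP and whose axes are the flange's). Camera axes: x right, y down, z forward; pixel columns grow to the right and rows downward; lengths in m; the calibration is good to about 2 mm. A picture is of the moment at which its call begins: read the wrist's pose just before it. camera_model takes no time and is no camera call.
- job.hand_in(): hands the job in; it is judged then, once.
The state is a dict: "time": time; "qpos": joint angles; "qvel": joint speeds; "joint_efforts": joint torques, N m; "tool_pos": TCP position; "tool_rot": TCP orientation; "contact_force": force on the tool from outside, world axes, zero at the start; "torque": the same for the moment, N m; "opening": finger opening in m; "grip_force": force on a finger pad.
Only numpy, scipy, OpenCV 4.12 (cv2) and the standard library are available. Lean on these libraries where they do the work, as an engineer would, in place of code of your own. Each camera call takes 0.05 s, during which the arm holds its last target. There are 200 camera calls.

## Working session

There is one attempt and no reset: what is moved stays moved. The work goes in short steps, Python scripts to look and compute and a tool call to move; the robot and the scene stay as the last step left them, time stands still between calls to the robot, and variables do not carry over. Pictures are saved under pics/ and viewed, at most 10 in all, crops included, and the job is handed in when it is done.

Besides the shell and the picture viewer there is one more tool, called after "Request:" as name(argument=value, ...) on one line, values as JSON. apply_moves: Moves the arm, as the interface text tells. Its arguments: {"type":"object","properties":{"delta_pos":{"type":"array"},"dr":{"type":"array"},"jaw":{"type":"array"},"force":{"type":"number"}},"required":["delta_pos","dr","jaw"]}

```bash
ls; mkdir -p pics; cat > h.py <<'E'
import numpy as np, cv2
from cell import telemetry, eyes, job
from scipy.spatial.transform import Rotation as R
def model(n, st=None):
    m=eyes.camera_model(n); f=240/np.tan(np.radians(m["vertical_fov"])/2)
    if "rvec" in m:
        Rm=cv2.Rodrigues(np.array(m["rvec"],float))[0]; t=np.array(m["tvec"],float).ravel()
    else:
        H=np.array(m["hand_eye"]); st=st or telemetry.observe()
        Rt=R.from_euler('xyz',st["tool_rot"]).as_matrix(); 
        Rc=Rt@H[:3,:3]; c=Rt@H[:3,3]+np.array(st["tool_pos"]); Rm=Rc.T; t=-Rm@c
    return dict(f=f,cx=m["cx"],cy=m["cy"],k=m["k1"],R=Rm,t=t)
def ray(M,uv):
    d=(np.array(uv,float)-[M['cx'],M['cy']])/M['f']; s=d.copy()
    for _ in range(20): s=d/(1+M['k']*(s@s))
    v=M['R'].T@np.array([s[0],s[1],1]); c=-M['R'].T@M['t']; return c,v
def onz(M,uv,z):
    c,v=ray(M,uv); return c+v*(z-c[2])/v[2]
def proj(M,p):
    q=M['R']@np.array(p,float)+M['t']; s=q[:2]/q[2]; s=s*(1+M['k']*(s@s)); return s*M['f']+[M['cx'],M['cy']]
def snap(n,fn):
    st=telemetry.observe(); im=eyes.read_camera(n); cv2.imwrite('pics/'+fn,im[:,:,::-1]); return im,model(n,st)
E
python3 - <<'E'
from h import *
for n in("scene","side"):
    im,M=snap(n,n+"0.png"); print(n,M['f'],-M['R'].T@M['t'],M['k'])
a=cv2.imread('pics/scene0.png');b=cv2.imread('pics/side0.png')
print({k:np.round(v,3) for k,v in telemetry.observe().items()})
E
```

```text
pics
scene 439.3447293847809 [0.09014411 0.80232596 0.63775953] -0.07149827086508813
side 461.151047437014 [ 0.1761867  -0.77416984  0.54959466] -0.024735619011936133
{'time': np.float64(0.1), 'qpos': array([ 1.045,  0.343,  1.525,  0.   ,  1.275, -0.146]), 'qvel': array([ 0.001, -0.002, -0.001,  0.001,  0.   ,  0.   ]), 'joint_efforts': array([ 1.000e-03, -4.320e+01, -2.447e+01,  7.200e-02,  5.300e-02,
       -0.000e+00]), 'tool_pos': array([0.194, 0.487, 0.226]), 'tool_rot': array([-3.14 , -0.   ,  2.762]), 'contact_force': array([ 0.057,  0.293, -0.541]), 'torque': array([0.027, 0.048, 0.021]), 'grip_force': np.float64(0.0), 'opening': np.float64(0.092)}
```

View pics/scene0.png

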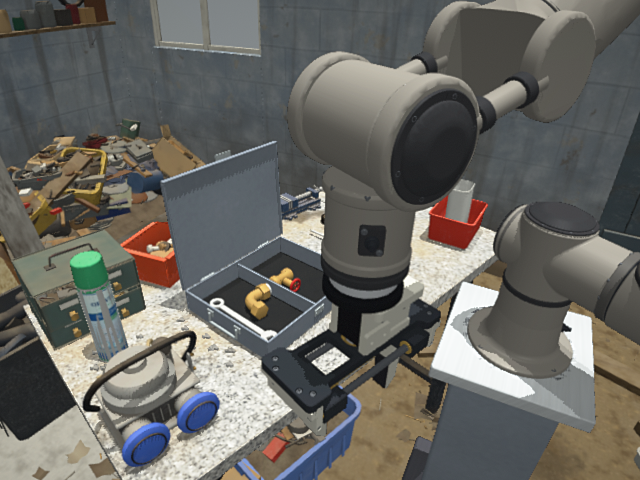

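View pics/side0.png

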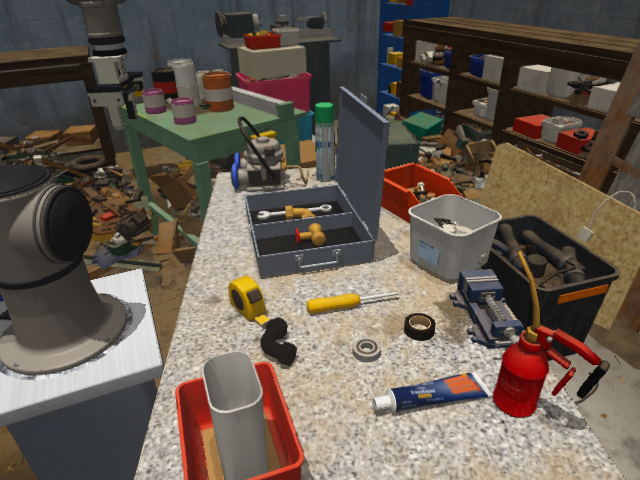

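The scene view shows the open box, with the spanner at (245,318) and brass elbow at (259,301) in the left bay, and the stop valve at (287,280) in the right. The side view shows the yellow-handled screwdriver at (350,302) on the bench. There are two elbow shapes: brass at (305,212) in the box beside the spanner, and black at (278,342) on the bench. The brass one fits the description, and I'll confirm it in a crop.

```bash
python3 - <<'E'
from h import *
M=model("side")
for n,uv,z in [("rim NL? ",(247,193),.056),("rim near-right",(256,272),.056),("rim far-right",(373,262),.056),("elbow",(305,212),.03),("valve",(312,234),.03),("drv handle end",(307,305),.013),("drv tip",(399,296),.004),("lid top R",(385,122),.3),("bearing",(366,350),.007),("tape",(420,326),.01),("blackelbow",(278,342),.018),("glue cap",(378,404),.017)]:
    print(n,np.round(onz(M,uv,z),3))
a=cv2.imread('pics/side0.png')[150:390,220:460]; b=cv2.imread('pics/scene0.png')[230:360,160:340]
c=np.hstack([cv2.resize(a,(400,400),interpolation=2),cv2.resize(b,(400,400*130//180),interpolation=2)[:400] if 0 else cv2.copyMakeBorder(cv2.resize(b,(400,289),interpolation=2),0,111,0,0,0)])
cv2.imwrite('pics/crop0.png',c)
E
```

```text
rim NL?  [0.441 0.308 0.056]
rim near-right [ 0.352 -0.053  0.056]
rim far-right [ 0.569 -0.122  0.056]
elbow [0.552 0.187 0.03 ]
valve [0.523 0.077 0.03 ]
drv handle end [ 0.42  -0.138  0.013]
drv tip [ 0.595 -0.18   0.004]
lid top R [ 0.636 -0.034  0.3  ]
bearing [ 0.464 -0.285  0.007]
tape [ 0.577 -0.277  0.01 ]
blackelbow [ 0.336 -0.214  0.018]
glue cap [ 0.421 -0.397  0.017]
```

View pics/crop0.png

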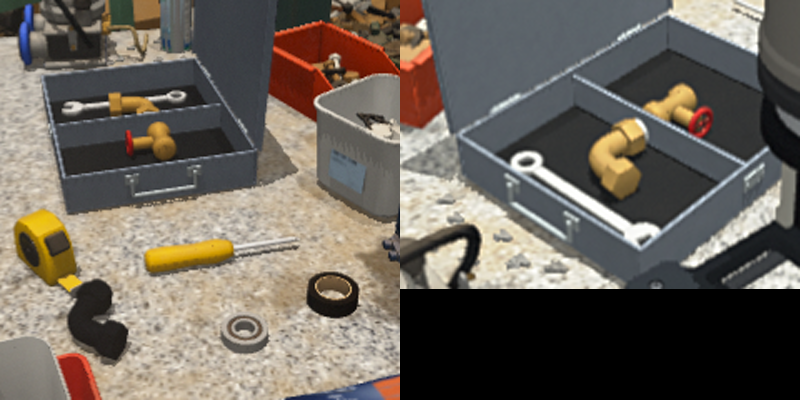

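The crop confirms the brass elbow beside the spanner in the box. The black one lies on the bench and stays put. I'll raise the wrist camera over the box for measurement.

Request:
apply_moves(delta_pos=[[0, 0, 0.3], [0, 0, 0.45], [0.3, -0.5, 0.5], [0.3, -0.5, 0.5], [0.45, -1, 0.5], [0.45, -1, 0.5], [0.45, -1, 0.5], [0.45, -1, 0.5]], dr=[[0, 0, 0], [0, 0, 0], [0, 0, 0], [0, 0, 0], [0, 0, 0], [0, 0, 0], [0, 0, 0], [0, 0, 0]], jaw=[1, 1, 1, 1, 1, 1, 1, 1])

```text
time: 0.77
tool_pos: [0.2962, 0.2718, 0.383]
tool_rot: [-3.141, -0.0, 2.763]
contact_force: [1.8, 0.9, -0.2]
opening: 0.0919
grip_force: 0.0
```

Request:
apply_moves(delta_pos=[[0, 0, 0], [0, 0, 0], [0, 0, 0], [0, 0, 0], [0, 0, 0], [0, 0, 0]], dr=[[0, 0, 0], [0, 0, 0], [0, 0, 0], [0, 0, 0], [0, 0, 0], [0, 0, 0]], jaw=[1, 1, 1, 1, 1, 1])

```text
time: 1.27
tool_pos: [0.2956, 0.2746, 0.3823]
tool_rot: [-3.141, -0.001, 2.764]
contact_force: [-1.0, 1.0, 0.5]
opening: 0.0919
grip_force: 0.0
```

```bash
python3 - <<'E'
from h import *
im,M=snap("wrist","w1.png"); s=telemetry.observe(); print(s['tool_pos'],s['tool_rot'],s['time'],-M['R'].T@M['t'],M['f'],eyes.camera_model("wrist")["hand_eye"])
for c in [(0,0),(640,0),(640,480),(0,480)]: print(onz(M,c,.056))
E
```

```text
[0.29567153 0.27445247 0.38244682] [-3.14107380e+00 -5.51595269e-04  2.76401747e+00] 1.3167 [0.23001038 0.30229368 0.53998743] 348.9708653414846 [[ 4.11393502e-05 -9.63723064e-01 -2.66904205e-01  7.12975404e-02]
 [ 9.99999921e-01 -6.59128825e-05  3.92129874e-04  1.52144756e-03]
 [-3.95497029e-04 -2.66904200e-01  9.63722985e-01 -1.57591146e-01]
 [ 0.00000000e+00  0.00000000e+00  0.00000000e+00  1.00000000e+00]]
[-0.06908193 -0.0112548   0.056     ]
[0.2264015  0.73398324 0.056     ]
[1.03159258 0.62959468 0.056     ]
[ 0.58923089 -0.48787194  0.056     ]
```

View pics/w1.png

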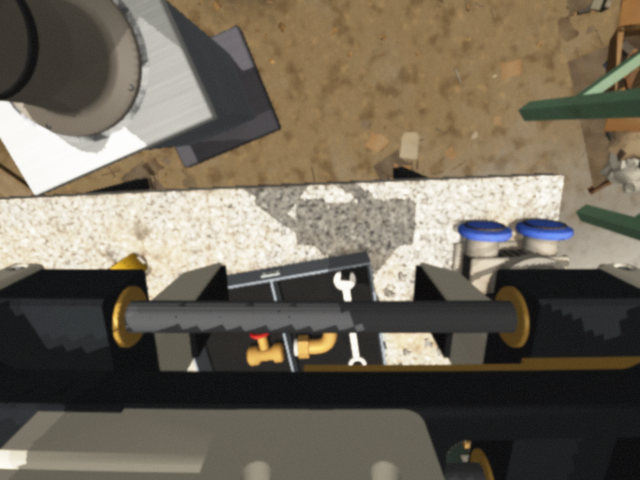

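This view shows the left bay's spanner at (348,320), the elbow at (318,345) and the valve at (265,350), but the gripper hides the far part. I'll re-aim with the camera side turned to the left, to see both the box and the screwdriver.

Request:
apply_moves(delta_pos=[[0.1, -0.1, 0.05], [0.2, -0.2, 0.1], [0.3, -0.3, 0.15], [0.38, -0.4, 0.17]], dr=[[0, 0, -0.25], [0, 0, -0.5], [0, 0, -0.75], [0, 0, -1]], jaw=[1, 1, 1, 1])

```text
time: 1.65
tool_pos: [0.4073, 0.1599, 0.4358]
tool_rot: [3.14, 0.0, 2.258]
contact_force: [0.3, 0.6, -0.4]
opening: 0.0918
grip_force: 0.0
```

Request:
apply_moves(delta_pos=[[0, -0.1, 0], [0, -0.2, 0], [0, -0.3, 0], [0, -0.4, 0], [0, -0.5, 0], [0, -0.55, 0], [0, -0.6, 0]], dr=[[0, 0, -0.25], [0, 0, -0.5], [0, 0, -0.75], [0, 0, -1], [0, 0, -1], [0, 0, -1], [0, 0, -1]], jaw=[1, 1, 1, 1, 1, 1, 1])

```text
time: 2.23
tool_pos: [0.4064, -0.0812, 0.4345]
tool_rot: [-3.141, -0.0, 1.761]
contact_force: [-0.1, 0.2, -0.3]
opening: 0.0915
grip_force: 0.0
```

Request:
apply_moves(delta_pos=[[0, 0, 0], [0, 0, 0], [0, 0, 0], [0, 0, 0]], dr=[[0, 0, -0.2], [0, 0, -0.4], [0, 0, -0.4], [0, 0, -0.4]], jaw=[1, 1, 1, 1])

```text
time: 2.57
tool_pos: [0.4066, -0.0794, 0.4346]
tool_rot: [-3.141, -0.0, 1.566]
contact_force: [0.8, 0.3, -0.1]
opening: 0.0918
grip_force: 0.0
```

```bash
python3 - <<'E'
from h import *
im,M=snap("wrist","w2.png"); s=telemetry.observe(); print(s['tool_pos'],s['tool_rot'],s['time']); np.savez('w2.npz',**M)
im,M=snap("side","s2.png");im,M=snap("scene","sc2.png")
E
```

```text
[ 0.40661757 -0.07930461  0.43468776] [-3.14144657e+00 -8.27377204e-05  1.56598698e+00] 2.6167
```

View pics/w2.png

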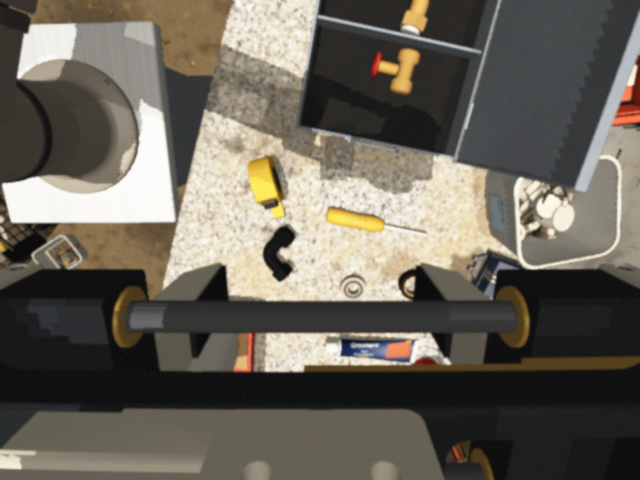

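This view shows the screwdriver (handle centre (353,219), tip (426,232)), the valve at (398,68), the box's right rim from (300,127) to (457,160), and the black elbow at (280,252). Next I'll shift left to see the tools bay.

Request:
apply_moves(delta_pos=[[0.03, 0.1, 0], [0.06, 0.2, 0], [0.1, 0.3, 0], [0.1, 0.4, 0], [0.1, 0.45, 0], [0.1, 0.45, 0], [0.1, 0.45, 0]], dr=[[0, 0, 0], [0, 0, 0], [0, 0, 0], [0, 0, 0], [0, 0, 0], [0, 0, 0], [0, 0, 0]], jaw=[1, 1, 1, 1, 1, 1, 1])

```text
time: 3.3
tool_pos: [0.4463, 0.1014, 0.4346]
tool_rot: [-3.141, 0.0, 1.566]
contact_force: [0.6, 0.3, -0.0]
opening: 0.0915
grip_force: 0.0
```

```bash
python3 - <<'E'
from h import *
im,M=snap("wrist","w3.png"); s=telemetry.observe(); print(s['tool_pos'],s['tool_rot'],s['time']); np.savez('w3.npz',**M)
cv2.imwrite('pics/w3c.png',cv2.resize(im[0:270,180:540,::-1],(800,600),interpolation=cv2.INTER_CUBIC))
M=dict(np.load('w2.npz')); im=cv2.imread('pics/w2.png')
h=cv2.cvtColor(im,cv2.COLOR_BGR2HSV); m=cv2.inRange(h,(15,130,100),(32,255,255)); m[:190]=0;m[265:]=0;m[:,:315]=0;m[:,440:]=0
ys,xs=np.nonzero(m); pts=np.c_[xs,ys].astype(np.float32); print(len(pts),pts.min(0),pts.max(0))
r=cv2.fitLine(pts,cv2.DIST_L2,0,.01,.01).ravel(); t=(pts-r[2:])@r[:2]
e0=onz(M,r[2:]+r[:2]*t.min(),.0135);e1=onz(M,r[2:]+r[:2]*t.max(),.0135); print(e0,e1,np.linalg.norm(e1-e0), 'tip',onz(M,(426,232),.0135))
E
```

```text
[0.44636488 0.10044977 0.43474275] [-3.14157149e+00  5.42823143e-04  1.56423584e+00] 3.35
823 [326. 208.] [384. 231.]
[ 0.41761422 -0.1418594   0.0135    ] [ 0.51530175 -0.16318144  0.0135    ] 0.09998741670881398 tip [ 0.5895767  -0.17471928  0.0135    ]
```

View pics/w3c.png

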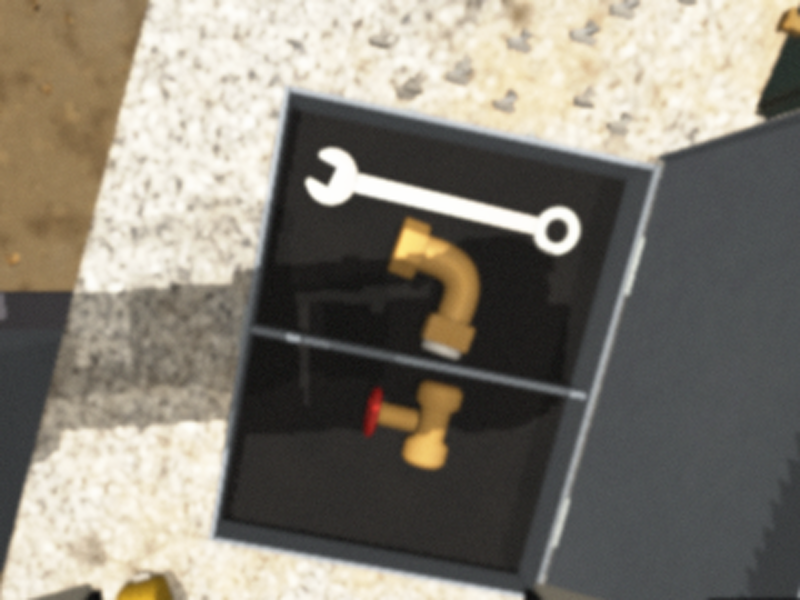

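The crop shows everything clearly: the spanner runs from (330,178) to (557,231) near the left wall, the elbow's nuts are at (410,248) and (448,335), and the valve body runs from (440,395) to (425,455) with its wheel at (373,412). The rim corners are at (290,90), (660,163), (215,536) and (540,585).

```bash
cat > box.py <<'E'
from h import *
M=dict(np.load('w3.npz')); g=lambda x,y,z:onz(M,(x/2.2222+180,y/2.2222),z)
NL,FL,NR,FR=[g(*c,.056) for c in[(290,90),(660,163),(215,536),(540,585)]]
c=(NL+FL+NR+FR)/4; d=(FL-NL+FR-NR); d2=(NL-NR+FL-FR)
yaw=np.arctan2(d[1],d[0]); yaw2=np.arctan2(-d2[0],d2[1]); 
Y=(yaw+yaw2)/2; C=c[:2]
def tob(p): q=np.array(p[:2])-C; return np.array([np.cos(Y)*q[0]+np.sin(Y)*q[1],-np.sin(Y)*q[0]+np.cos(Y)*q[1]])
def tow(x,y): return C+[np.cos(Y)*x-np.sin(Y)*y,np.sin(Y)*x+np.cos(Y)*y]
E
python3 - <<'E'
from box import *
print([np.linalg.norm(v) for v in(FL-NL,FR-NR,NL-NR,FL-FR)],C,yaw,yaw2)
for n,x,y,z in[("sp1",330,178,.017),("sp2",557,231,.017),("nut1",410,248,.028),("nut2",448,335,.028),("bend",468,275,.028),("v1",440,392,.026),("v2",425,455,.026),("whl",373,412,.026),("part1",252,330,.048),("part2",585,396,.048)]:
    p=g(x,y,z);print(n,np.round(p,3),np.round(tob(p),3))
im=cv2.imread('pics/w3.png');h=cv2.cvtColor(im,cv2.COLOR_BGR2HSV);m=cv2.inRange(h,(8,90,60),(28,255,255));m[:80]=0;m[:,:345]=0;m[:,410:]=0;m[215:]=0
n,l,s,ce=cv2.connectedComponentsWithStats(m)
for i in range(1,n):
    if s[i,4]>80: print(s[i],ce[i],tob(onz(M,ce[i],.028)))
E
```

```text
[np.float64(0.2417373771551884), np.float64(0.24208297107533472), np.float64(0.2991919487949346), np.float64(0.2952825856354587)] [0.52444259 0.13022462] -0.17029475193816496 -0.1942335739142945
sp1 [0.46  0.251 0.017] [-0.085  0.107]
sp2 [0.62  0.216 0.017] [0.079 0.101]
nut1 [0.515 0.204 0.028] [-0.022  0.071]
nut2 [0.544 0.144 0.028] [0.017 0.018]
bend [0.557 0.186 0.028] [0.022 0.06 ]
v1 [0.54  0.104 0.026] [ 0.02  -0.023]
v2 [0.531 0.057 0.026] [ 0.02  -0.071]
whl [0.492 0.089 0.026] [-0.025 -0.046]
part1 [0.406 0.149 0.048] [-0.12  -0.003]
part2 [0.639 0.103 0.048] [ 0.118 -0.006]
[ 354   97   42   63 1348] [377.53264095 126.10534125] [0.00231685 0.05319345]
[350 171  39  41 918] [370.58278867 190.45860566] [ 0.01321398 -0.04748372]
```

Request:
apply_moves(delta_pos=[[0.06, 0.05, -0.05], [0.13, 0.1, -0.1], [0.2, 0.15, -0.2], [0.263, 0.205, -0.3], [0.263, 0.205, -0.4], [0.263, 0.205, -0.5], [0.263, 0.205, -0.6], [0.263, 0.205, -0.7]], dr=[[0, 0, 0.2], [0, 0, 0.4], [0, 0, 0.6], [0, 0, 0.87], [0, 0, 0.87], [0, 0, 0.87], [0, 0, 0.87], [0, 0, 0.87]], jaw=[0.6, 0.6, 0.6, 0.6, 0.6, 0.6, 0.6, 0.6])

```text
time: 4.02
tool_pos: [0.5519, 0.1808, 0.1641]
tool_rot: [3.141, 0.0, 1.996]
contact_force: [0.9, 0.8, 0.1]
opening: 0.0552
grip_force: 0.0
```

Request:
apply_moves(delta_pos=[[0, 0, -0.04], [0, 0, -0.08], [0, 0, -0.08], [0, 0, -0.08]], dr=[[0, 0, 0], [0, 0, 0], [0, 0, 0], [0, 0, 0]], jaw=[0.6, 0.6, 0.6, 0.6])

```text
time: 4.35
tool_pos: [0.5518, 0.1809, 0.1337]
tool_rot: [-3.14, -0.0, 1.996]
contact_force: [-0.5, 0.4, 0.5]
opening: 0.0554
grip_force: 0.0
```

```bash
python3 - <<'E'
from h import *
im,M=snap("scene","sc4.png"); s=telemetry.observe(); print(s['tool_pos'],s['tool_rot'],s['time'],s['opening'])
im2,M2=snap("side","s4.png")
a=cv2.resize(im[180:360,150:390],(400,300)); b=cv2.resize(im2[90:300,200:480],(400,300)); cv2.imwrite('pics/c4.png',np.hstack([a,b])[:,:,::-1])
E
```

```text
[0.55243174 0.1813176  0.13488221] [3.14037310e+00 4.13630513e-04 1.99578892e+00] 4.4 0.054701373649492444
```

View pics/c4.png

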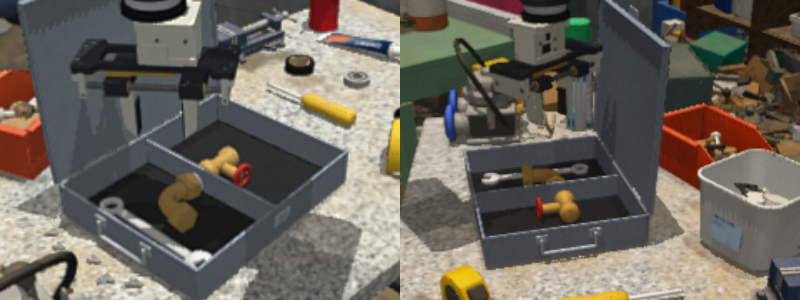

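The gripper hangs open over the elbow (left half at (185,195)), clear of the lid, so I'll descend and grasp.

Request:
apply_moves(delta_pos=[[0, 0.005, -0.08], [0, 0.005, -0.16], [0, 0.005, -0.22], [0, 0.005, -0.26], [0, 0.005, -0.285], [0, 0.005, -0.285]], dr=[[0, 0, 0], [0, 0, 0], [0, 0, 0], [0, 0, 0], [0, 0, 0], [0, 0, 0]], jaw=[0.6, 0.6, 0.6, 0.6, 0.6, 0.6])

```text
time: 4.95
tool_pos: [0.5514, 0.1839, 0.0192]
tool_rot: [-3.14, -0.0, 1.997]
contact_force: [0.1, -0.2, 0.4]
opening: 0.0551
grip_force: 0.0
```

Request:
apply_moves(delta_pos=[[0, 0, 0], [0, 0, 0], [0, 0, 0], [0, 0, 0], [0, 0, 0], [0, 0, 0]], dr=[[0, 0, 0], [0, 0, 0], [0, 0, 0], [0, 0, 0], [0, 0, 0], [0, 0, 0]], jaw=[0.3, 0.2, 0.2, 0.2, 0.2, 0.2], force=40)

```text
time: 5.45
tool_pos: [0.5523, 0.1843, 0.0208]
tool_rot: [3.14, 0.0, 1.997]
contact_force: [-0.8, -0.4, 3.8]
opening: 0.0267
grip_force: 36.3
```

Request:
apply_moves(delta_pos=[[0, 0, 0.05], [0, 0, 0.1], [0, 0, 0.15], [0, 0, 0.2], [0, 0, 0.25], [0, 0, 0.25], [0, 0, 0.25]], dr=[[0, 0, 0], [0, 0, 0], [0, 0, 0], [0, 0, 0], [0, 0, 0], [0, 0, 0], [0, 0, 0]], jaw=[0.2, 0.2, 0.2, 0.2, 0.2, 0.2, 0.2], force=50)

```text
time: 6.03
tool_pos: [0.5519, 0.1843, 0.1202]
tool_rot: [3.14, 0.0, 1.997]
contact_force: [-0.3, -0.2, -4.0]
opening: 0.0266
grip_force: 45.2
```

```bash
python3 - <<'E'
from h import *
ims=[]
for n,f in(("scene","sc5.png"),("side","s5.png")):
    im,M=snap(n,f); h=cv2.cvtColor(im,cv2.COLOR_RGB2HSV); m=cv2.inRange(h,(8,100,60),(28,255,255)); 
    ims.append(im)
s=telemetry.observe(); print(s['tool_pos'],s['tool_rot'],s['time'],s['opening'],s['contact_force'],s['torque'])
a=cv2.resize(ims[0][150:330,180:420],(400,300)); b=cv2.resize(ims[1][120:270,230:430],(400,300)); cv2.imwrite('pics/c5.png',np.hstack([a,b])[:,:,::-1])
E
```

```text
[0.55066275 0.18397835 0.11831667] [-3.13903144e+00 -6.12825235e-04  1.99673823e+00] 6.1333 0.026689520388077963 [-0.55578929  0.26185988 -3.42706033] [-0.08375376  0.00473114 -0.01028131]
```

View pics/c5.png

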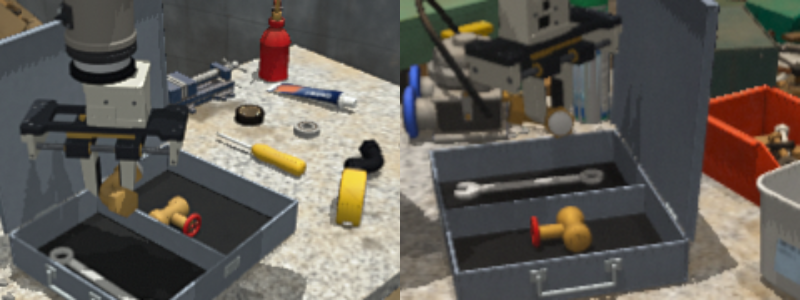

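The elbow is held and lifted clear, at crop-left (120,195), and the spanner and valve are undisturbed. I'll carry it to the fittings bay while turning it about 170°.

Request:
apply_moves(delta_pos=[[-0.1, -0.05, 0], [-0.2, -0.1, 0], [-0.3, -0.2, 0], [-0.316, -0.3, 0], [-0.316, -0.38, 0], [-0.316, -0.38, 0]], dr=[[0, 0, 0], [0, 0, 0], [0, 0, -0.25], [0, 0, -0.5], [0, 0, -0.75], [0, 0, -1]], jaw=[0.2, 0.2, 0.2, 0.2, 0.2, 0.2])

```text
time: 6.63
tool_pos: [0.4227, 0.028, 0.1187]
tool_rot: [-3.138, 0.002, 1.488]
contact_force: [1.2, -0.0, -2.6]
opening: 0.0266
grip_force: 47.5
```

Request:
apply_moves(delta_pos=[[0, 0, 0], [0, 0, 0], [0, 0, 0], [0, 0, 0]], dr=[[0, 0, -0.25], [0, 0, -0.5], [0, 0, -0.75], [0, 0, -1]], jaw=[0.2, 0.2, 0.2, 0.2])

```text
time: 6.97
tool_pos: [0.4243, 0.032, 0.1186]
tool_rot: [-3.139, 0.001, 0.99]
contact_force: [0.2, 0.9, -3.1]
opening: 0.0264
grip_force: 47.5
```

Request:
apply_moves(delta_pos=[[0, 0, 0], [0, 0, 0], [0, 0, 0], [0, 0, 0]], dr=[[0, 0, -0.25], [0, 0, -0.5], [0, 0, -0.75], [0, 0, -1]], jaw=[0.2, 0.2, 0.2, 0.2])

```text
time: 7.3
tool_pos: [0.4242, 0.0323, 0.1185]
tool_rot: [-3.14, 0.003, 0.491]
contact_force: [-0.1, -0.2, -3.1]
opening: 0.0264
grip_force: 47.5
```

Request:
apply_moves(delta_pos=[[0, 0, 0], [0, 0, 0], [0, 0, 0], [0, 0, 0]], dr=[[0, 0, -0.25], [0, 0, -0.5], [0, 0, -0.75], [0, 0, -1]], jaw=[0.2, 0.2, 0.2, 0.2])

```text
time: 7.63
tool_pos: [0.4242, 0.0323, 0.1185]
tool_rot: [-3.141, 0.003, -0.009]
contact_force: [0.4, -0.1, -2.5]
opening: 0.0266
grip_force: 47.5
```

Request:
apply_moves(delta_pos=[[0, 0, 0], [0, 0, 0], [0, 0, 0], [0, 0, 0]], dr=[[0, 0, -0.25], [0, 0, -0.5], [0, 0, -0.75], [0, 0, -1]], jaw=[0.2, 0.2, 0.2, 0.2])

```text
time: 7.97
tool_pos: [0.4242, 0.0323, 0.1185]
tool_rot: [3.14, 0.003, -0.509]
contact_force: [-0.3, -0.2, -2.9]
opening: 0.0265
grip_force: 47.5
```

Request:
apply_moves(delta_pos=[[0, 0, 0], [0, 0, 0], [0, 0, 0], [0, 0, 0], [0, 0, 0]], dr=[[0, 0, -0.25], [0, 0, -0.5], [0, 0, -0.75], [0, 0, -0.93], [0, 0, -0.93]], jaw=[0.2, 0.2, 0.2, 0.2, 0.2])

```text
time: 8.38
tool_pos: [0.4243, 0.0323, 0.1186]
tool_rot: [3.139, 0.002, -0.971]
contact_force: [0.5, 1.2, -3.0]
opening: 0.0266
grip_force: 47.5
```

```bash
python3 - <<'E'
from h import *
s=telemetry.observe(); print(s['tool_pos'],s['tool_rot'],s['time'],s['opening'],s['contact_force'],s['torque'],s['qpos'])
ims=[]
for n,f in(("scene","sc6.png"),("side","s6.png")):
    im,M=snap(n,f); h=cv2.cvtColor(im,cv2.COLOR_RGB2HSV); 
    u,v=proj(M,s['tool_pos']).astype(int); print(n,u,v); ims.append(cv2.resize(im[max(v-90,0):v+90,u-100:u+100],(400,360)))
cv2.imwrite('pics/c6.png',np.hstack(ims)[:,:,::-1])
E
```

```text
[0.42427559 0.03227635 0.11863344] [ 3.13921415e+00  1.91877844e-03 -9.71358586e-01] 8.3833 0.026576841620882048 [ 0.54341209  1.22256454 -3.03861726] [-0.01280856  0.17350234  0.01371563] [-1.04545682e-01  2.98263489e-01  1.93461194e+00 -9.72517552e-05
  9.11772240e-01  2.43766662e+00]
scene 332 247
side 274 216
```

View pics/c6.png

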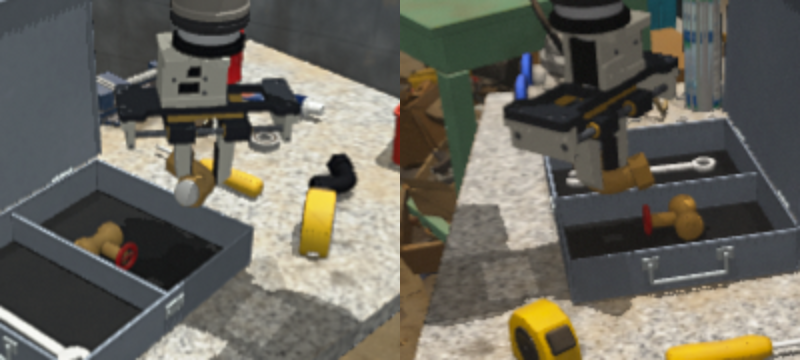

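The elbow hangs level over the near end of the right bay, at crop-right (620,178). I'll lower it and release.

Request:
apply_moves(delta_pos=[[0, 0, -0.07], [0, 0, -0.14], [0, 0, -0.19], [0, 0, -0.22], [0, 0, -0.235], [0, 0, -0.242], [0, 0, -0.242]], dr=[[0, 0, 0], [0, 0, 0], [0, 0, 0], [0, 0, 0], [0, 0, 0], [0, 0, 0], [0, 0, 0]], jaw=[0.2, 0.2, 0.2, 0.2, 0.2, 0.2, 0.2])

```text
time: 9.07
tool_pos: [0.4252, 0.0322, 0.0229]
tool_rot: [3.141, 0.0, -0.967]
contact_force: [-0.5, -1.0, -2.8]
opening: 0.0266
grip_force: 47.5
```

Request:
apply_moves(delta_pos=[[0, 0, 0], [0, 0, 0], [0, 0, 0], [0, 0, 0], [0, 0, 0.05], [0, 0, 0.1], [0, 0, 0.18], [0, 0, 0.25]], dr=[[0, 0, 0], [0, 0, 0], [0, 0, 0], [0, 0, 0], [0, 0, 0], [0, 0, 0], [0, 0, 0], [0, 0, 0]], jaw=[0.35, 0.4, 0.4, 0.4, 0.4, 0.4, 0.4, 0.4])

```text
time: 9.73
tool_pos: [0.4251, 0.0322, 0.1248]
tool_rot: [-3.142, -0.0, -0.968]
contact_force: [0.6, 0.1, 0.4]
opening: 0.0367
grip_force: 0.0
```

```bash
python3 - <<'E'
from h import *
s=telemetry.observe(); print(s['tool_pos'],s['tool_rot'],s['time'],s['contact_force'])
snap("scene","sc7.png"); snap("side","s7.png")
E
```

```text
[0.42506194 0.03224869 0.12479871] [-3.14157674e+00 -4.79821823e-05 -9.68048445e-01] 9.7333 [0.56066848 0.06581352 0.38897218]
```

Request:
apply_moves(delta_pos=[[0, -0.08, 0], [0.03, -0.16, 0], [0.06, -0.24, 0], [0.09, -0.32, 0], [0.115, -0.4, 0], [0.115, -0.464, 0], [0.115, -0.464, 0]], dr=[[0, 0, 0.25], [0, 0, 0.5], [0, 0, 0.75], [0, 0, 1], [0, 0, 1], [0, 0, 1], [0, 0, 1]], jaw=[0.6, 0.6, 0.6, 0.6, 0.6, 0.6, 0.6])

```text
time: 10.42
tool_pos: [0.4718, -0.1577, 0.1226]
tool_rot: [3.14, -0.002, -0.472]
contact_force: [0.6, 0.3, -0.3]
opening: 0.0549
grip_force: 0.0
```

Request:
apply_moves(delta_pos=[[0, 0, -0.06], [0, 0, -0.12], [0, 0, -0.12], [0, 0, -0.12]], dr=[[0, 0, 0.25], [0, 0, 0.5], [0, 0, 0.506], [0, 0, 0.506]], jaw=[0.6, 0.6, 0.6, 0.6])

```text
time: 10.75
tool_pos: [0.4702, -0.1524, 0.0743]
tool_rot: [-3.141, 0.003, -0.218]
contact_force: [-0.0, 0.9, 0.4]
opening: 0.0554
grip_force: 0.0
```

```bash
python3 - <<'E'
from h import *
s=telemetry.observe(); print(s['tool_pos'],s['tool_rot'],s['time'],s['contact_force'])
ims=[]
for n,f in(("scene","sc8.png"),("side","s8.png")):
    im,M=snap(n,f); u,v=((320,300),(330,250))[n=="side"]; ims.append(cv2.resize(im[v-110:v+110,u-120:u+120],(400,366)))
    if n=="side":
        for q in [(.471,-.1535,.0135),(.4176,-.1419,.0135),(.5935,-.18,.0135)]: print(proj(M,q))
cv2.imwrite('pics/c8.png',np.hstack(ims)[:,:,::-1])
E
```

```text
[ 0.47019934 -0.15243705  0.07432321] [-3.14069779  0.00336401 -0.21848496] 10.75 [-0.0357677   0.87015001  0.42003891]
[335.27137406 301.92523043]
[306.65622369 306.30810166]
[398.51764089 292.16449942]
```

View pics/c8.png

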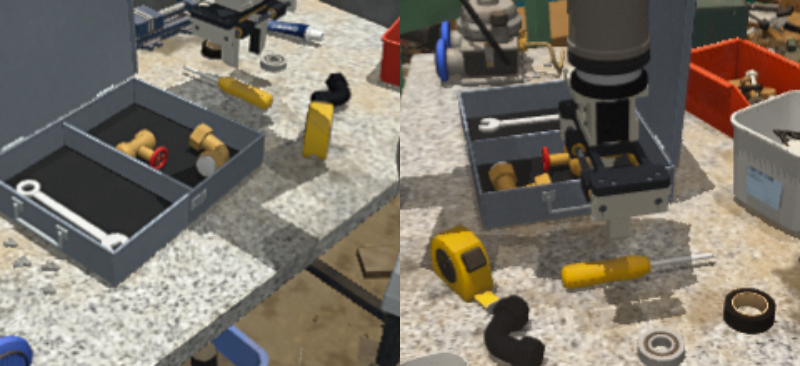

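The elbow now lies flat in the right bay, at crop-left (208,150), clear of the valve wheel at (160,157). The gripper straddles the screwdriver handle, so I'll descend and grip.

Request:
apply_moves(delta_pos=[[0, -0.002, -0.05], [0, -0.002, -0.1], [0, -0.002, -0.14], [0, -0.002, -0.165], [0, -0.002, -0.17]], dr=[[0, 0, 0], [0, 0, 0], [0, 0, 0], [0, 0, 0], [0, 0, 0]], jaw=[0.6, 0.6, 0.6, 0.6, 0.6])

```text
time: 11.27
tool_pos: [0.4711, -0.1539, 0.0067]
tool_rot: [-3.141, 0.001, -0.216]
contact_force: [0.1, -0.6, -0.4]
opening: 0.0549
grip_force: 0.0
```

Request:
apply_moves(delta_pos=[[0, 0, 0], [0, 0, 0], [0, 0, 0], [0, 0, 0], [0, 0, 0], [0, 0, 0]], dr=[[0, 0, 0], [0, 0, 0], [0, 0, 0], [0, 0, 0], [0, 0, 0], [0, 0, 0]], jaw=[0.3, 0.2, 0.2, 0.2, 0.2, 0.2], force=40)

```text
time: 11.77
tool_pos: [0.4717, -0.1545, 0.0078]
tool_rot: [3.141, -0.001, -0.215]
contact_force: [-0.4, -0.2, 5.0]
opening: 0.0262
grip_force: 40.0
```

Request:
apply_moves(delta_pos=[[0, 0, 0.07], [0, 0, 0.14], [0, 0, 0.2], [0, 0, 0.27], [0, 0, 0.32], [0, 0, 0.32]], dr=[[0, 0, 0], [0, 0, 0], [0, 0, 0], [0, 0, 0], [0, 0, 0], [0, 0, 0]], jaw=[0.2, 0.2, 0.2, 0.2, 0.2, 0.2])

```text
time: 12.27
tool_pos: [0.4733, -0.1552, 0.1392]
tool_rot: [3.14, -0.007, -0.215]
contact_force: [1.1, -0.3, -0.8]
opening: 0.0261
grip_force: 40.0
```

```bash
python3 - <<'E'
from h import *
im,M=snap("side","s9.png"); s=telemetry.observe(); print(s['tool_pos'],s['tool_rot'],s['time'])
h=cv2.cvtColor(im,cv2.COLOR_RGB2HSV); m=cv2.inRange(h,(20,150,90),(32,255,255)); n,l,st,ce=cv2.connectedComponentsWithStats(m)
for i in range(1,n):
    if st[i,4]>60:print(st[i],ce[i])
for t in(-.055,0,.125):
    a=-.215; print(proj(M,np.array(s['tool_pos'])+[t*np.cos(a),t*np.sin(a),.0075]))
E
```

```text
[ 0.47226949 -0.15467203  0.13693709] [ 3.14040579 -0.00429803 -0.21525973] 12.3167
[388  52  15  13  81] [395.75308642  55.86419753]
[121  85  22  12 222] [131.55855856  90.68918919]
[259 131  18   7  85] [268.09411765 133.61176471]
[178 160  15  10  74] [185.01351351 164.2972973 ]
[ 79 222  35  20 295] [ 92.16271186 233.05762712]
[347 234  16  14 158] [354.31012658 240.24050633]
[305 236  28  17 396] [318.09848485 244.04040404]
[228 276  41  49 948] [248.21308017 298.77109705]
[304.26137666 246.04278554]
[335.58806289 241.99115937]
[404.00081648 233.14744029]
```

Request:
apply_moves(delta_pos=[[0, 0.1, 0], [0.02, 0.2, 0], [0.03, 0.3, 0], [0.05, 0.4, 0], [0.063, 0.5, 0], [0.063, 0.6, 0], [0.063, 0.7, 0], [0.063, 0.8, 0]], dr=[[0, 0, 0], [0, 0, 0.05], [0, 0, 0.05], [0, 0, 0.05], [0, 0, 0.05], [0, 0, 0.05], [0, 0, 0.05], [0, 0, 0.05]], jaw=[0.2, 0.2, 0.2, 0.2, 0.2, 0.2, 0.2, 0.2])

```text
time: 12.98
tool_pos: [0.4951, 0.1676, 0.1333]
tool_rot: [3.14, 0.003, -0.19]
contact_force: [1.0, -0.4, -0.9]
opening: 0.0262
grip_force: 40.0
```

Request:
apply_moves(delta_pos=[[0, 0.027, 0], [0, 0.027, 0], [0, 0.027, 0], [0, 0.027, 0]], dr=[[0, 0, 0], [0, 0, 0], [0, 0, 0], [0, 0, 0]], jaw=[0.2, 0.2, 0.2, 0.2])

```text
time: 13.32
tool_pos: [0.496, 0.1754, 0.1342]
tool_rot: [3.14, 0.002, -0.191]
contact_force: [0.2, -0.7, -1.1]
opening: 0.0262
grip_force: 40.0
```

```bash
python3 - <<'E'
from box import *
s=telemetry.observe(); print(s['tool_pos'],s['tool_rot'],s['time'])
ims=[]
for n,f in(("scene","sc10.png"),("side","s10.png")):
    im,M=snap(n,f); u,v=((270,280),(310,200))[n=="side"]; ims.append(cv2.resize(im[v-90:v+90,u-100:u+100],(400,360)))
    for p in[(.4,.149-.0,.048)]: pass
cv2.imwrite('pics/c10.png',np.hstack(ims)[:,:,::-1])
# refine: partition pixel line in the scene view vs predicted
M=model("scene")
for b in[(-.124,.154),(.124,.154),(-.124,-.154),(-.124,0),(.124,0)]: print(b,proj(M,[*tow(b[0],b[1]-.004),.056 if b[1] else .048]))
E
```

```text
[0.49597274 0.1754017  0.13419031] [ 3.14031087e+00  1.76202677e-03 -1.90909058e-01] 13.3167
(-0.124, 0.154) [267.98384308 341.22785191]
(0.124, 0.154) [183.26731484 289.77694896]
(-0.124, -0.154) [357.56494363 268.45552652]
(-0.124, 0) [317.73884219 303.78072358]
(0.124, 0) [235.35125394 262.21127347]
```

View pics/c10.png

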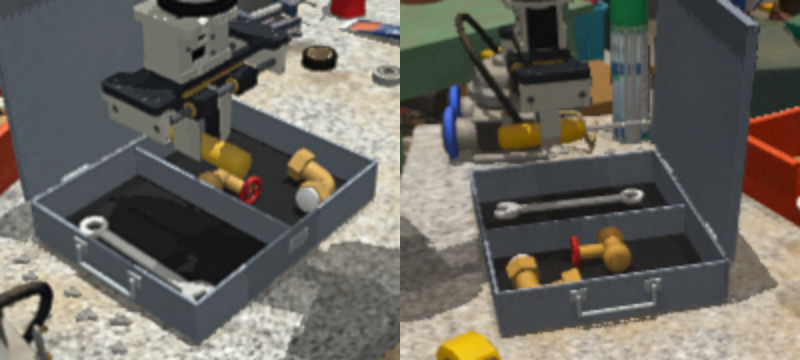

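The screwdriver hangs level over the tools bay, at crop-left (225,155) and crop-right (540,133), with the elbow and valve in the right bay. That was my last picture, so from here I check by numbers, starting with the partition and spanner positions.

```bash
python3 - <<'E'
from box import *
def prof(fn,M,z,xs,ys):
    im=cv2.GaussianBlur(cv2.imread('pics/'+fn,0),(0,0),.7)
    for x in xs:
        p=np.array([proj(M,[*tow(x,y-.004),z]) for y in ys],np.float32)
        v=cv2.remap(im,p[:,0].reshape(1,-1),p[:,1].reshape(1,-1),1).ravel(); 
        print(fn,x,' '.join(f"{int(k)}" for k in v))
ys=np.arange(-.03,.0301,.003); S=model("scene")
prof('w3.png',M,.048,(-.1,-.06,.05,.09),ys)
prof('sc7.png',S,.048,(-.1,-.07,.05,.09),ys)
ys=np.arange(.03,.16,.005); print(ys[0])
prof('w3.png',M,.017,(-.1,-.08,-.03,.03,.08,.1),ys)
prof('sc7.png',S,.017,(-.08,-.03,.03,.08),ys)
E
```

```text
w3.png -0.1 21 21 20 21 23 23 22 22 21 30 69 84 49 24 21 21 21 22 22 23 20
w3.png -0.06 28 28 27 24 21 21 21 21 22 35 74 77 41 21 20 20 21 21 22 22 27
w3.png 0.05 27 27 27 26 26 27 25 26 31 72 107 69 32 27 28 27 26 27 27 27 29
w3.png 0.09 40 40 39 34 26 24 23 23 32 80 108 59 26 23 21 21 22 22 22 21 22
sc7.png -0.1 29 24 31 38 41 41 40 40 40 61 106 140 110 81 74 76 76 75 75 75 75
sc7.png -0.07 23 23 23 23 23 23 23 22 26 49 99 123 103 79 75 76 76 76 75 76 77
sc7.png 0.05 47 47 47 47 47 47 46 46 58 96 136 131 93 76 75 76 77 77 76 76 76
sc7.png 0.09 80 80 79 80 81 81 80 80 89 115 133 117 89 76 76 77 77 76 76 79 82
0.03
w3.png -0.1 21 22 25 27 34 44 45 45 44 46 46 45 46 45 114 225 108 45 44 49 46 46 45 46 55 65
w3.png -0.08 36 32 25 26 26 32 44 47 48 47 47 45 46 174 253 253 253 250 251 253 164 46 46 45 56 64
w3.png -0.03 25 29 37 43 29 34 86 103 182 178 152 124 84 61 49 218 253 225 49 45 45 44 44 45 58 67
w3.png 0.03 109 100 110 117 118 117 105 76 40 28 26 28 30 41 85 249 251 101 46 43 45 46 46 46 62 71
w3.png 0.08 28 28 27 27 28 27 29 28 33 40 32 35 140 248 95 46 59 223 230 52 46 46 46 47 64 81
w3.png 0.1 22 23 23 26 29 30 40 43 41 42 41 40 41 37 39 41 40 40 40 40 41 41 41 45 64 84
sc7.png -0.08 46 46 47 46 47 46 47 47 48 48 48 47 45 108 225 241 242 239 239 187 89 74 74 74 74 73
sc7.png -0.03 46 46 46 46 47 47 46 47 47 46 46 46 46 46 44 132 241 226 114 132 86 78 93 93 98 111
sc7.png 0.03 46 46 46 46 47 46 47 46 47 47 46 47 46 45 60 190 242 172 90 140 82 76 77 76 75 152
sc7.png 0.08 47 47 47 47 47 46 47 48 48 47 47 47 113 211 179 121 111 191 221 142 90 84 77 77 76 75
```

Request:
apply_moves(delta_pos=[[0.004, 0.006, -0.07], [0.004, 0.006, -0.14], [0.004, 0.006, -0.2], [0.004, 0.006, -0.25], [0.004, 0.006, -0.275], [0.004, 0.006, -0.285], [0.004, 0.006, -0.285]], dr=[[0, 0, 0], [0, 0, 0], [0, 0, 0], [0, 0, 0], [0, 0, 0], [0, 0, 0], [0, 0, 0]], jaw=[0.2, 0.2, 0.2, 0.2, 0.2, 0.2, 0.2])

```text
time: 14.0
tool_pos: [0.498, 0.1782, 0.0208]
tool_rot: [3.141, 0.001, -0.191]
contact_force: [-0.5, -0.1, -0.6]
opening: 0.0264
grip_force: 40.0
```

Request:
apply_moves(delta_pos=[[0, 0, 0], [0, 0, 0], [0, 0, 0], [0, 0, 0], [0, 0, 0.05], [0, 0, 0.1], [0, 0, 0.2], [0, 0, 0.3]], dr=[[0, 0, 0], [0, 0, 0], [0, 0, 0], [0, 0, 0], [0, 0, 0], [0, 0, 0], [0, 0, 0], [0, 0, 0]], jaw=[0.36, 0.38, 0.38, 0.38, 0.38, 0.38, 0.38, 0.38])

```text
time: 14.67
tool_pos: [0.4971, 0.1789, 0.1421]
tool_rot: [3.141, 0.002, -0.19]
contact_force: [1.9, -0.2, 0.3]
opening: 0.035
grip_force: 0.0
```

```bash
python3 - <<'E'
from box import *
s=telemetry.observe(); print(s['tool_pos'],s['tool_rot'],s['time'],s['qpos'])
im,S=snap("scene","sc11.png"); im2,D=snap("side","s11.png")
h=cv2.cvtColor(im,cv2.COLOR_RGB2HSV); m=cv2.inRange(h,(20,150,60),(32,255,255)); m[:200]=0
n,l,st,ce=cv2.connectedComponentsWithStats(m)
for i in range(1,n):
    if st[i,4]>60:
        pts=np.argwhere(l==i)[:,::-1].astype(np.float32); r=cv2.fitLine(pts,2,0,.01,.01).ravel(); t=(pts-r[2:])@r[:2]
        print(st[i],[np.round(tob(onz(S,r[2:]+r[:2]*q,.0235))+[0,.004],3) for q in(t.min(),t.max())])
# lid top corners in side/scene: predict for angles
for a in(1.6,1.7,1.8):
    for y in(-.158,.158):
        x=.124-.251*np.cos(a); z=.056+.251*np.sin(a); p=[*tow(x,y-.004),z]; print(a,y,np.round(proj(D,p)),np.round(proj(S,p)))
E
```

```text
[0.49711204 0.17888475 0.1420917 ] [ 3.14062816e+00  2.14833741e-03 -1.90032756e-01] 14.6667 [ 2.00347613e-01  4.32773233e-01  1.63629382e+00 -8.45895496e-05
  1.07487933e+00  1.96121600e+00]
[ 31 201  25  34 378] [array([0.681, 0.229]), array([0.871, 0.118])]
[382 250  18  36 469] [array([-0.192, -0.185]), array([-0.128, -0.324])]
[254 296  40  28 492] [array([0.012, 0.049]), array([-0.096,  0.05 ])]
1.6 -0.158 [385. 122.] [275. 141.]
1.6 0.158 [339.  86.] [161. 182.]
1.7 -0.158 [398. 122.] [267. 139.]
1.7 0.158 [349.  86.] [154. 180.]
1.8 -0.158 [410. 123.] [259. 139.]
1.8 0.158 [358.  88.] [147. 179.]
```

Request:
apply_moves(delta_pos=[[0, 0, 0.1], [0, 0, 0.2], [0, 0, 0.3], [0, -0.05, 0.4], [0, -0.1, 0.5], [0, -0.15, 0.6], [0, -0.21, 0.65], [0, -0.21, 0.65]], dr=[[0, 0, 0], [0, 0, 0], [0, 0, 0], [0, 0, 0], [0, 0, 0], [0, 0, 0], [0, 0, 0], [0, 0, 0]], jaw=[0.2, 0, 0, 0, 0, 0, 0, 0])

```text
time: 15.43
tool_pos: [0.4995, 0.0917, 0.4074]
tool_rot: [-3.141, -0.012, -0.193]
contact_force: [-0.2, 0.1, 0.7]
opening: 0.0007
grip_force: 0.0
```

Request:
apply_moves(delta_pos=[[0.08, 0, 0], [0.16, 0, 0], [0.24, 0, 0], [0.32, 0, 0], [0.4, 0, 0], [0.47, 0, 0], [0.47, 0, 0], [0.47, 0, 0]], dr=[[0, 0, 0], [0, 0, 0], [0, 0, 0], [0, 0, 0], [0, 0, 0], [0, 0, 0], [0, 0, 0], [0, 0, 0]], jaw=[0, 0, 0, 0, 0, 0, 0, 0])

```text
time: 16.1
tool_pos: [0.6875, 0.095, 0.3965]
tool_rot: [3.14, 0.006, -0.191]
contact_force: [0.5, 0.4, 0.3]
opening: 0.0003
grip_force: 0.0
```

```bash
python3 - <<'E'
from box import *
s=telemetry.observe(); print(s['tool_pos'],s['tool_rot'],s['time'],s['qpos'],tob(s['tool_pos'])+[0,.004])
E
```

```text
[0.6874955  0.09502681 0.39651859] [ 3.14029317  0.00561153 -0.19050006] 16.1 [ 2.70729973e-02  6.92167481e-01  4.86790825e-01 -6.24209474e-05
  1.96839408e+00  1.78834174e+00] [ 0.16673191 -0.00106036]
```

Request:
apply_moves(delta_pos=[[0, 0, -0.08], [0, 0, -0.16], [0, 0, -0.24], [0, 0, -0.3], [0, 0, -0.3], [-0.03, 0.006, -0.3]], dr=[[0, 0, 0], [0, 0, 0], [0, 0, 0], [0, 0, 0], [0, 0, 0], [0, 0, 0]], jaw=[0, 0, 0, 0, 0, 0])

```text
time: 16.6
tool_pos: [0.6733, 0.0971, 0.2808]
tool_rot: [3.141, 0.001, -0.191]
contact_force: [0.4, -0.1, 0.3]
opening: 0.0004
grip_force: 0.0
```

Request:
apply_moves(delta_pos=[[-0.02, 0.004, 0], [-0.04, 0.008, 0], [-0.06, 0.012, 0], [-0.08, 0.016, 0], [-0.08, 0.016, 0]], dr=[[0, 0, 0], [0, 0, 0], [0, 0, 0], [0, 0, 0], [0, 0, 0]], jaw=[0, 0, 0, 0, 0])

```text
time: 17.02
tool_pos: [0.641, 0.1043, 0.2846]
tool_rot: [-3.141, -0.004, -0.19]
contact_force: [-0.1, 0.4, 0.8]
opening: 0.0001
grip_force: 0.0
```

```bash
python3 - <<'E'
from box import *
s=telemetry.observe(); print(s['tool_pos'],s['time'],s['contact_force'],tob(s['tool_pos'])+[0,.004])
E
```

```text
[0.64097829 0.10431911 0.28462405] 17.0167 [-0.1039949   0.41460494  0.75326078] [ 0.11930093 -0.00035353]
```

```bash
cat > lid.py <<'E'
from box import *
def lidangle(im,cam):
    # gradient strength along the predicted free edge for each candidate angle
    g=cv2.GaussianBlur(cv2.cvtColor(im,cv2.COLOR_RGB2GRAY),(0,0),1).astype(np.float32); gm=np.hypot(cv2.Sobel(g,5,1,0),cv2.Sobel(g,5,0,1)); out=[]
    for a in np.arange(0,1.85,.02):
        x=.124-.251*np.cos(a); z=.056+.251*np.sin(a)
        p=np.array([proj(cam,[*tow(x,y-.004),z]) for y in np.r_[-.155:-.04:20j,.04:.155:20j]],np.float32)
        out.append((np.median(cv2.remap(gm,p[:,0].reshape(1,-1),p[:,1].reshape(1,-1),1)),a))
    return [(round(float(a),2),int(v)) for v,a in sorted(out)[::-1][:4]]
E
python3 - <<'E'
from lid import *
D=model("side");S=model("scene")
print(lidangle(cv2.imread('pics/s11.png')[:,:,::-1].copy(),D),lidangle(cv2.imread('pics/sc11.png')[:,:,::-1].copy(),S))
im,_=snap("side","s12.png"); im2,_=snap("scene","sc12.png"); print(lidangle(im,D),lidangle(im2,S))
E
```

```text
[(1.64, 216), (1.58, 207), (1.6, 162), (0.72, 143)] [(1.58, 183), (0.02, 146), (1.56, 126), (1.64, 124)]
[(1.46, 173), (1.5, 156), (0.74, 113), (0.66, 108)] [(1.5, 170), (1.44, 157), (0.02, 112), (1.48, 112)]
```

Request:
apply_moves(delta_pos=[[-0.05, 0.01, -0.017], [-0.1, 0.019, -0.036], [-0.15, 0.029, -0.055], [-0.2, 0.038, -0.074], [-0.247, 0.047, -0.102], [-0.293, 0.056, -0.132], [-0.333, 0.064, -0.168], [-0.371, 0.071, -0.207]], dr=[[0, 0, 0], [0, 0, 0], [0, 0, 0], [0, 0, 0], [0, 0, 0], [0, 0, 0], [0, 0, 0], [0, 0, 0]], jaw=[0, 0, 0, 0, 0, 0, 0, 0])

```text
time: 17.78
tool_pos: [0.4938, 0.1325, 0.1995]
tool_rot: [-3.14, -0.003, -0.19]
contact_force: [1.1, -0.1, 1.0]
opening: 0.0003
grip_force: 0.7
```

```bash
python3 - <<'E'
from lid import *
s=telemetry.observe(); print(s['tool_pos'],s['time'],s['contact_force'],tob(s['tool_pos'])+[0,.004])
D=model("side");S=model("scene")
im,_=snap("side","s13.png"); im2,_=snap("scene","sc13.png"); print(lidangle(im,D),lidangle(im2,S))
E
```

```text
[0.49379244 0.13250198 0.19954866] 17.7833 [ 1.05922138 -0.06551237  1.03461856] [-0.03055524  0.00068409]
[(0.66, 127), (0.08, 113), (0.1, 112), (0.12, 112)] [(0.02, 153), (0.62, 134), (0.84, 119), (0.72, 113)]
```

Request:
apply_moves(delta_pos=[[-0.035, 0.007, -0.04], [-0.067, 0.013, -0.086], [-0.09, 0.017, -0.135], [-0.11, 0.021, -0.187], [-0.121, 0.023, -0.227], [-0.13, 0.025, -0.267], [-0.13, 0.025, -0.267]], dr=[[0, 0, 0], [0, 0, 0], [0, 0, 0], [0, 0, 0], [0, 0, 0], [0, 0, 0], [0, 0, 0]], jaw=[0, 0, 0, 0, 0, 0, 0])

```text
time: 18.47
tool_pos: [0.4413, 0.142, 0.0902]
tool_rot: [3.14, 0.003, -0.19]
contact_force: [-0.3, -0.4, 0.0]
opening: 0.0005
grip_force: 0.0
```

Request:
apply_moves(delta_pos=[[-0.003, 0, -0.02], [-0.005, 0.001, -0.04], [-0.007, 0.001, -0.06], [-0.008, 0.001, -0.075], [-0.008, 0.001, -0.082], [-0.008, 0.001, -0.085], [-0.008, 0.001, -0.085]], dr=[[0, 0, 0], [0, 0, 0], [0, 0, 0], [0, 0, 0], [0, 0, 0], [0, 0, 0], [0, 0, 0]], jaw=[0, 0, 0, 0, 0, 0, 0])

```text
time: 19.05
tool_pos: [0.4389, 0.1426, 0.06]
tool_rot: [-3.141, -0.002, -0.19]
contact_force: [-8.8, -2.1, 28.2]
opening: 0.0002
grip_force: 14.5
```

```bash
python3 - <<'E'
from lid import *
s=telemetry.observe(); print(s['tool_pos'],s['time'],s['contact_force'],tob(s['tool_pos'])+[0,.004])
D=model("side");S=model("scene")
im,_=snap("side","s14.png"); im2,_=snap("scene","sc14.png"); print(lidangle(im,D),lidangle(im2,S))
E
```

```text
[0.43890448 0.14259465 0.05995677] 19.05 [-8.77185497 -2.0660089  28.16754066] [-0.08636339  0.00066078]
[(0.0, 108), (1.08, 101), (0.02, 84), (0.26, 79)] [(0.0, 133), (0.36, 84), (0.74, 80), (0.58, 78)]
```

The lid has met the rim: the tip is at z = 0.060 with 28 N on it. I'll lift off and verify.

Request:
apply_moves(delta_pos=[[0, 0, -0.004], [0, 0, -0.004], [0, 0, 0.05], [0, 0, 0.15], [0, 0, 0.25], [0, 0, 0.35], [0, 0, 0.35], [0, 0, 0.35]], dr=[[0, 0, 0], [0, 0, 0], [0, 0, 0], [0, 0, 0], [0, 0, 0], [0, 0, 0], [0, 0, 0], [0, 0, 0]], jaw=[0, 0, 0, 0, 0, 0, 0, 0])

```text
time: 19.82
tool_pos: [0.4398, 0.1428, 0.1996]
tool_rot: [-3.14, -0.005, -0.19]
contact_force: [-0.4, -0.2, -0.4]
opening: 0.0003
grip_force: 0.0
```

```bash
python3 - <<'E'
from lid import *
s=telemetry.observe(); print(s['tool_pos'],s['time'],s['contact_force'])
D=model("side");S=model("scene")
im,_=snap("side","s15.png"); im2,_=snap("scene","sc15.png"); print(lidangle(im,D),lidangle(im2,S))
b=cv2.imread('pics/s14.png')[:,:,::-1]
# near-right lid edge row in side view before/after lift-off, and bench objects unmoved vs. start
a=cv2.imread('pics/side0.png')[:,:,::-1]
for n,(x0,y0,x1,y1) in dict(bearing=(345,330,390,370),tape=(400,310,440,345),glue=(370,370,490,420),blk=(258,315,300,370),measure=(225,272,262,325),lid_vs_pressed=(245,230,400,290)).items():
    r=b if n.startswith('lid') else a; print(n,np.abs(r[y0:y1,x0:x1].astype(int)-im[y0:y1,x0:x1]).mean().round(1))
def prof(M,z):
    g=cv2.cvtColor(im2,cv2.COLOR_RGB2GRAY)
    return
E
```

```text
[0.43978906 0.14281964 0.19961901] 19.8167 [-0.38797407 -0.16335876 -0.44285942]
[(0.0, 113), (0.52, 104), (1.08, 99), (0.44, 97)] [(0.0, 137), (0.72, 105), (0.84, 97), (0.74, 79)]
bearing 4.0
tape 3.2
glue 3.7
blk 2.9
measure 4.0
lid_vs_pressed 3.3
```

Both views give a lid angle of 0, the lid did not move when I lifted off, and the other bench items match the start picture. Handing in.

```bash
python3 -c "
from cell import job; print(job.hand_in())"
```

```text
the job is handed in; nothing more can be done
None
```

The job is handed in at about 20 s: the elbow is in the fittings bay with the valve, the screwdriver lies beside the spanner, and the lid reads shut in both views with the other bench items unmoved; I viewed 11 pictures, one over the limit of 10.

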